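# Turn the reference disc flat to the alignment bar

## Task

The white ceramic reference disc lies turned the wrong way in its alignment jig. Without gripping or lifting it, turn it by pushing its stud with a fingertip until its flat edge faces the steel alignment bar, then push it home and press it gently against the bar for about a second (some 9 N; under 5 N does not seat it, and over 15 N at any time chips the ceramic). Leave it lying in the jig with its flat flush along the bar, and do not disturb the timer, forceps and marker beside the jig.

Things in the scene. Friction and masses are not known exactly. Their poses are not given: they have to be found in the camera images.
- jig: Alignment jig fixed to the worktop: grey plate 150 (x) by 146 (y) by 8 mm thick; origin: centre of its underside, z up, x towards the alignment bar on its far side. A nest 105 by 105 mm, centred on the origin, is bounded by the bar and three low rails (12 mm wide, 80 mm long, tops 15 mm above the worktop; inner faces at x = -52.5 and y = +-52.5 mm). Place and heading differ each time.
- alignment_bar: Fixed steel bar of the jig, 14 (x) by 110 (y) by 10 mm high, its top 18 mm above the worktop; origin at the centre of its underside; axes as the jig's. It is rigid.
- bar_face (a point): Middle of the bar's face that looks into the nest (the face the disc's flat must lie on), at x = +52.5 mm in the jig's frame, 12 mm above the worktop; axes as the jig's, x pointing into the bar.
- disc: Loose white disc, 100 mm across, 8 mm thick, 0.35 kg, on the jig's plate (top 16 mm above the worktop), 2.5 mm loose all round in the nest. One straight flat edge, 61 mm long, 39.7 mm from the centre. Origin: centre of its underside; z up, x from the centre square out to the flat. It is right when its x points as the jig's x and the flat is on the bar. Starts 0.9 to 3.14 rad off, either way.
- disc_flat (a point): Middle of the disc's flat edge, half way up its thickness; axes as the disc's. Pushing the disc to the bar while the flat is within about 0.2 rad of parallel swings it flush. It is polished: friction is low and differs each time; the disc stays where it is left. Bar and disc are rigid: once they meet, the force climbs with every mm as fast as the arm's own give allows, so feel for it slowly.
- stud_top (a point): Centre of the top of a steel stud fixed upright on the disc, 12 mm across, 12 mm high with a rounded top (28 mm above the worktop), 34 mm from the disc's centre, opposite the flat (disc x = -34, y = 0 mm). A shut fingertip, a few mm above the disc, that pushes the stud sideways turns the disc in its nest; pushing the stud towards the bar slides the disc home. Axes as the disc's.
- bench_timer: Bystander: cream bench timer, 64 by 68 by 21 mm, lying to the left (+y) of the jig; origin at the centre of its underside.
- forceps: Bystander: steel forceps, 16 by 128 by 10 mm (long along its y), lying to the right (-y) of the jig; origin at the centre of its underside.
- marker_2: Bystander: felt marker, 11 by 132 by 13 mm (long along its y), lying on the near side (-x) of the jig; origin at the centre of its underside.
There are look-alikes about, which are no part of the job. Leave any green look-alike of the disc alone.

How it is judged:
By the outcome, as a careful person would: the job done as asked, in the order asked, and still so for the second after the job is handed in, with the robot touching nothing.
It also fails if it takes over 72 s, if anything falls off the work surface, if the arm or the gripper's body presses on something with over 40 N, if the wrist force passes 120 N, or if a joint passes its speed limit or range.

## Robot

A 6-joint arm with a two-finger parallel gripper is mounted at the origin on a cart in front of the work surface, level with it; the furniture and walls round the work are solid. World frame = base frame: x ahead of the robot, y to its left, z up, the work surface at z = 0. Lengths are in m, angles in rad, forces in N, time in s.
With the tool pointing down it reaches from about 0.25 to 0.725 m from the base axis. Payload 4 kg.
Tool frame: the origin (TCP) lies at the very end of the fingers, on their centre line; the grasp point (between the pads) lies 19 mm behind it; x points along the fingers, z is the direction in which the jaws open and shut, and the axes are right-handed (so a half turn about x gives the same grasp; the last joint's range is limited). The gripper opens to 85 mm and grips with 20 to 120 N. Pads are 22 mm wide; open, the fingers measure 114 mm over their backs; the gripper's body (76 mm by 85 mm) begins 54 mm behind the grasp point. The pads swing forward as they close: fully open they stand 13 mm farther back than shut.
Start: joints at [1.295, 0.241, 0.005, 1.335, 0, 1.571], TCP at [0.136, 0.481, 0.231] pointing down, gripper open.
Joint ranges: [-2.72, 2.72], [-1.05, 1.87], [-1.09, 1.28], [-1.99, 2.15], [-1.42, 1.44], [-3.14, 3.14]. Speed limits (rad/s): [2.79, 2.79, 3.14, 3.14, 3.14, 3.14].

## Interface

Orientations are given as a rotation vector (axis times angle).
In Python, from cell import get_obs, capture, finish_job gives the robot as it stands. The module is installed in compiled form; this text tells all that it offers.
- The arm moves only by the tool servo_tool, never from a script. Its argument "motion" is a list of rows, each a list of 3 entries, a list of its own where there are three numbers: the turn, a rotation vector about the tool's x, y, z in degrees, then the shift along the tool's x, y, z in mm, then the closure in counts, from 0 (fully open) to 255 (shut). In form: [[[rx, ry, rz], [dx, dy, dz], grip], ...]. A call has 1 to 5 rows; each row shifts and turns the commanded pose from where the row before left it, along the tool's axes as they then stand; what a row does not reach is not made up. A row lasts 1/12 s, in which the tool goes at most 41.7 mm and 7.16 degrees, less where a joint would pass 70% of its speed; a pose out of reach is approached as far as the arm can. A call is refused whole if a number of a shift passes 41.7 or a number of a turn 7.16, either way. A call with a gripper value outside its range is refused whole. The fingers move at their own pace and stop on an object; the grip force is fixed at half the most. Time passes only in rows, so rows that do not move let the fingers close. It gives the time, the measured TCP pose, the force and the opening at its end, in the units of the state.
- get_obs(): the state, without advancing time (a new reading comes with each control period).
- capture(name): name is "side" or "top"; returns a dict with "frame" (420x560x3 uint8, red, green, blue), "K" (3x3 intrinsics, pixels), "extrinsics" (4x4, takes a point from camera to world coordinates). Camera axes: x right, y down, z forward; pixel columns grow to the right and rows downward; lengths in m; the calibration is good to about 2 mm. A picture is of the moment at which its call begins. There is no depth.
- finish_job(): hands the job in, once; it reports no verdict.
The state is a dict: "time_s": time; "joint_pos": joint angles; "qvel": joint speeds; "joint_efforts": joint torques, N m; "ee_pos": TCP position; "tool_rot": TCP orientation; "force": force on the tool from outside, world axes, zero at the start; "torque": the same for the moment, N m; "finger_gap": finger opening in m.
Only numpy, scipy, OpenCV 4.12 (cv2) and the standard library are available. Lean on these libraries where they do the work, as an engineer would, in place of code of your own. Each camera call takes 0.05 s, during which the arm holds its last target. There are 200 camera calls.

## Working session

There is one attempt and no reset: what is moved stays moved. The work goes in short steps, Python scripts to look and compute and a tool call to move; the robot and the scene stay as the last step left them, time stands still between calls to the robot, and variables do not carry over. Pictures are saved under pics/ and viewed, about 8 in all and at most 12, crops included, and the job is handed in when it is done.

Besides the shell and the picture viewer there is one more tool, called after "Request:" as name([rows], argument=value, ...), one row to a line, values as JSON. servo_tool: Moves the arm, as the interface text tells. Its arguments: {"type":"object","properties":{"motion":{"type":"array"}},"required":["motion"]}

```bash
mkdir -p pics
python3 - <<'E'
from cell import get_obs, capture
import cv2
o=get_obs(); print({k:o[k] for k in('time_s','ee_pos','tool_rot','force','finger_gap')})
import pickle
for n in('top','side'):
    c=capture(n); pickle.dump(c,open(n+'0.pkl','wb')); cv2.imwrite(f'pics/{n}0.png',c['frame'][:,:,::-1]); print(c['K'].tolist(),c['extrinsics'].round(3).tolist())
E
```

```text
{'time_s': 0.0, 'ee_pos': array([0.13598578, 0.48046915, 0.23039485]), 'tool_rot': array([-1.00500314,  1.3288929 ,  1.00283789]), 'force': array([-0.45576001, -0.06656414,  0.04345695]), 'finger_gap': 0.08503886977289721}
[[428.47192094486707, 0.0, 287.3521049563003], [0.0, 428.47192094486707, 210.6938160805199], [0.0, 0.0, 1.0]] [[0.002, -0.997, 0.075, 0.409], [-1.0, -0.004, -0.023, -0.276], [0.023, -0.075, -0.997, 0.887], [0.0, 0.0, 0.0, 1.0]]
[[430.81704541362615, 0.0, 284.0942429795702], [0.0, 430.81704541362615, 218.5176474046786], [0.0, 0.0, 1.0]] [[-0.999, 0.016, -0.028, 0.483], [0.031, 0.664, -0.747, 0.33], [0.007, -0.747, -0.664, 0.611], [0.0, 0.0, 0.0, 1.0]]
```

View pics/top0.png

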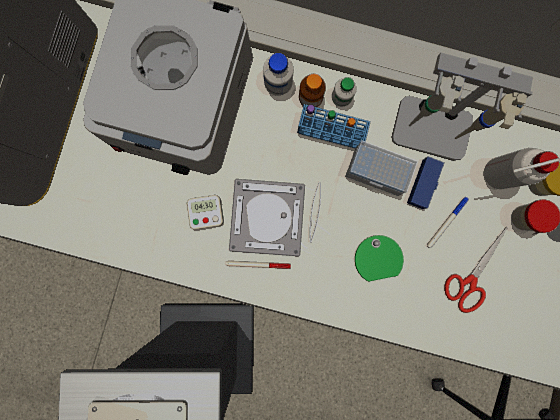

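View pics/side0.png

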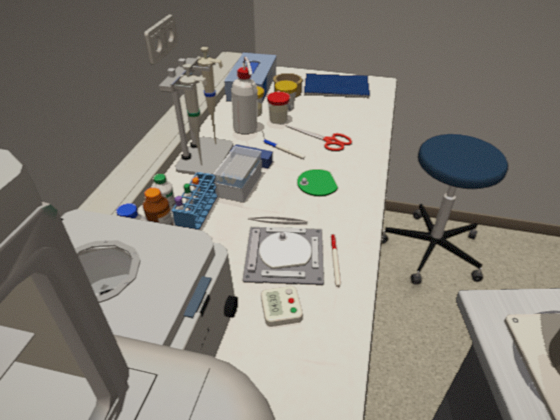

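The white disc sits in the jig at top pixel (268,218), with its stud at about (284,215). The look-alike is the green disc at (379,258) with its own stud at (376,243), and I'll leave it alone. The bystanders are the timer at (204,212), forceps at (315,212) and marker at (258,265). Next is a close crop.

Run:
```python
import cv2,pickle,numpy as np
c=pickle.load(open('top0.pkl','rb'))['frame'][165:275,180:330,::-1]
cv2.imwrite('pics/topc.png',cv2.resize(c,None,fx=5.3333,fy=5.3333,interpolation=cv2.INTER_CUBIC))
c=pickle.load(open('side0.pkl','rb'))['frame'][215:305,230:350,::-1]
cv2.imwrite('pics/sidec.png',cv2.resize(c,None,fx=6,fy=6,interpolation=cv2.INTER_CUBIC))
```

```text
(no output)
```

View pics/topc.png

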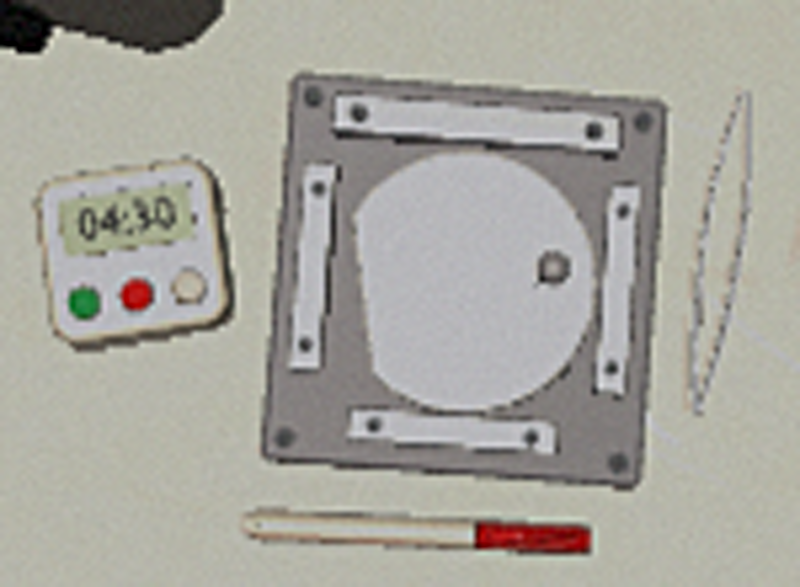

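View pics/sidec.png

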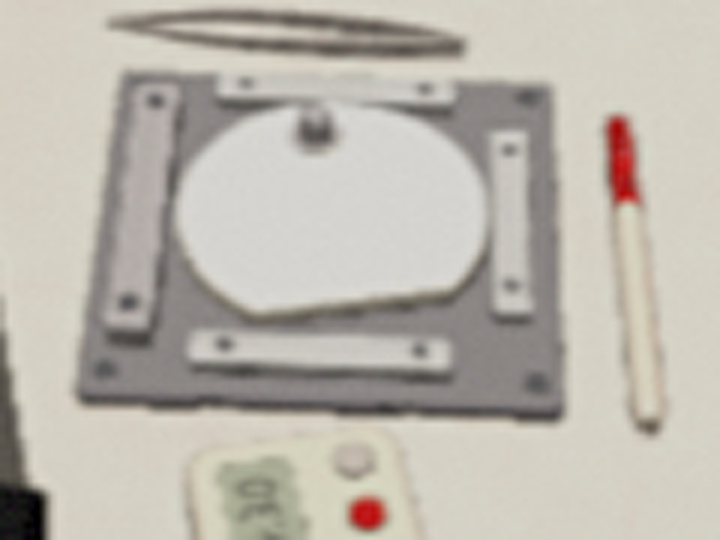

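The crops show the flat facing left (crop (365,300), jig +y). The stud is at (553,265) on the right and the bar is at the top (478,122). The disc therefore has to turn about 90° clockwise as seen from above.

```bash
cat > h.py <<'E'
import numpy as np,pickle,cv2
from scipy.spatial.transform import Rotation as R
def px2w(c,uv,z):
    E=c['extrinsics']; d=E[:3,:3]@np.linalg.inv(c['K'])@np.array([uv[0],uv[1],1.]); p=E[:3,3]
    return p+d*(z-p[2])/d[2]
def w2px(c,p):
    q=np.linalg.inv(c['extrinsics'])@np.append(p,1); u=c['K']@q[:3]; return u[:2]/u[2]
E
python3 - <<'E'
from h import *
t=pickle.load(open('top0.pkl','rb')); s=pickle.load(open('side0.pkl','rb'))
ct=lambda u,v:((u+.5)/5.3333-.5+180,(v+.5)/5.3333-.5+165); cs=lambda u,v:((u+.5)/6-.5+230,(v+.5)/6-.5+215)
for nm,c,pts in(('top',t,[ct(297,74),ct(664,103),ct(637,487),ct(263,459)]),('side',s,[cs(78,403),cs(125,72),cs(553,85),cs(563,415)])):
    # order: +x+y, +x-y, -x-y, -x+y  
    P=np.array([px2w(c,p,.008)[:2] for p in pts]); print(nm,P.round(4).tolist(),'sides',np.linalg.norm(np.roll(P,-1,0)-P,axis=1).round(4))
    M=np.array([[75,73],[75,-73],[-75,-73],[-75,73]])/1000
    m=P.mean(0);U,_,V=np.linalg.svd(M.T@(P-m)); A=(U@V).T; print(m.round(4),'heading',np.arctan2(A[1,0],A[0,0]), np.linalg.det(A))
    st=px2w(c,ct(553,265) if nm=='top' else cs(315,118),.028 if nm=='top' else .026)[:2]
    q=A.T@(st-m); print('stud',st.round(4),'jig',q.round(4))
    f=[ct(355,215),ct(377,375)] if nm=='top' else [cs(258,315),cs(450,295)]
    F=np.array([A.T@(px2w(c,p,.016)[:2]-m) for p in f]);print('flat jig',F.round(4).tolist(),np.linalg.norm(F[1]-F[0]))
from cell import get_obs
o=get_obs(); print(R.from_rotvec(o['tool_rot']).as_matrix().round(3))
E
```

```text
top [[0.5412, -0.1881], [0.5307, -0.3303], [0.3825, -0.3198], [0.3928, -0.1769]] sides [0.1425 0.1486 0.1434 0.1488]
[ 0.4618 -0.2538] heading -0.07309338198282307 0.9999999999999994
stud [ 0.4662 -0.2871] jig [ 0.0068 -0.0329]
flat jig [[0.0209, 0.0438], [-0.0393, 0.0304]] 0.06163148144370435
side [[0.5382, -0.1781], [0.5281, -0.3248], [0.3816, -0.3147], [0.3926, -0.1697]] sides [0.1471 0.1469 0.1454 0.1459]
[ 0.4601 -0.2468] heading -0.06758980121334143 1.0
stud [ 0.4641 -0.2815] jig [ 0.0063 -0.0344]
flat jig [[0.0207, 0.0434], [-0.0383, 0.0326]] 0.05996160473973076
[[-0.001 -0.962  0.272]
 [-0.002  0.272  0.962]
 [-1.     0.    -0.002]]
```

Request:
servo_tool([
  [[7,0,0],[0,0,0],255],
  [[7,0,0],[0,0,0],255],
])

```text
time_s: 0.27
ee_pos: [0.1361, 0.4807, 0.2307]
tool_rot: [-0.815, 1.414, 0.813]
force: [-0.9, -0.8, 0.3]
finger_gap: 0.0638
```

Run:
```python
from h import *
from cell import get_obs
o=get_obs(); m=R.from_rotvec(o['tool_rot']).as_matrix(); print(o['joint_pos'],o['ee_pos'],np.degrees(np.arctan2(m[1,1],m[0,1])))
```

```text
[ 1.29499913e+00  2.41094997e-01  4.18107237e-03  1.33519597e+00
 -2.04257777e-05  1.82092352e+00] [0.13605298 0.48071373 0.23074613] 149.8667654749411
```

Request:
servo_tool([
  [[-7,0,0],[0,0,-20],255],
  [[-7,0,0],[0,0,-20],255],
  [[-7,0,0],[0,0,-20],255],
  [[-7,0,0],[0,0,-20],255],
  [[-7,0,0],[0,0,-20],255],
])

```text
time_s: 0.68
ee_pos: [0.1087, 0.385, 0.2308]
tool_rot: [-1.281, 1.163, 1.281]
force: [-0.9, -0.6, 0.0]
finger_gap: 0.0005
```

Request:
servo_tool([
  [[-2,0,0],[0,-10,-38],255],
  [[0,0,0],[0,-15,-38],255],
  [[0,0,0],[0,-15,-38],255],
  [[0,0,0],[0,-15,-38],255],
  [[0,0,0],[0,-15,-38],255],
])

```text
time_s: 1.1
ee_pos: [0.2012, 0.2043, 0.2311]
tool_rot: [-1.303, 1.146, 1.302]
force: [2.2, -0.2, -0.4]
finger_gap: 0.0003
```

Request:
servo_tool([
  [[0,0,0],[0,-15,-38],255],
  [[0,0,0],[0,-15,-38],255],
  [[0,0,0],[0,-15,-38],255],
  [[0,0,0],[0,-15,-38],255],
  [[0,0,0],[0,-15,-38],255],
])

```text
time_s: 1.52
ee_pos: [0.2996, 0.0249, 0.2314]
tool_rot: [-1.301, 1.146, 1.3]
force: [0.5, 0.6, 0.2]
finger_gap: 0.0002
```

```bash
cat >> h.py <<'E'
C=np.array([.461,-.250]); H=-.07
def state():
    from cell import get_obs
    o=get_obs(); m=R.from_rotvec(o['tool_rot']).as_matrix()
    c,s=np.cos(H),np.sin(H); A=np.array([[c,-s],[s,c]])
    print('t',round(o['time_s'],2),'pos',o['ee_pos'].round(4),'F',o['force'].round(1),'gap',round(o['finger_gap'],4),'j',o['joint_pos'].round(2))
    print('yaw',np.degrees(np.arctan2(m[1,1],m[0,1])).round(1),'jig mm',(1e3*A.T@(o['ee_pos'][:2]-C)).round(1),'x axis',m[:,0].round(3))
    return o,m,A
def togo(jx,jy,z):
    o,m,A=state(); d=np.append(C+A@np.array([jx,jy])/1e3,z/1e3)-o['ee_pos']; print('tool shift',(1e3*m.T@d).round(1))
E
python3 -c "
from h import *
togo(31,-28.5,100)"
```

```text
t 1.52 pos [0.2996 0.0249 0.2314] F [0.5 0.6 0.2] gap 0.0002 j [ 0.08 -0.16 -0.42  1.31  0.   -0.04]
yaw -172.8 jig mm [-180.2  263. ] x axis [ 0.001  0.    -1.   ]
tool shift [ 131.5 -150.5 -326.9]
```

Yaw is 187° as planned. Next is 10 rows of (8,-15,-32.7), staying above the bench.

Request:
servo_tool([
  [[0,0,0],[8,-15,-33],255],
  [[0,0,0],[8,-15,-33],255],
  [[0,0,0],[8,-15,-33],255],
  [[0,0,0],[8,-15,-33],255],
  [[0,0,0],[8,-15,-33],255],
])

```text
time_s: 1.93
ee_pos: [0.3948, -0.1292, 0.1906]
tool_rot: [-1.3, 1.148, 1.301]
force: [1.3, 0.6, 1.1]
finger_gap: -0.0002
```

Request:
servo_tool([
  [[0,0,0],[18,-15,-33],255],
  [[0,0,0],[18,-15,-33],255],
  [[0,0,0],[18,-15,-33],255],
  [[0,0,0],[18,-15,-33],255],
  [[0,0,0],[15,-10,-20],255],
])

```text
time_s: 2.35
ee_pos: [0.484, -0.2723, 0.1022]
tool_rot: [-1.3, 1.149, 1.3]
force: [-0.1, 1.3, 0.1]
finger_gap: -0.0
```

Run:
```python
from h import *
from cell import capture
togo(31,-28.5,60)
o,m,A=state()
out=[]
for n in('top','side'):
    c=capture(n); u,v=w2px(c,o['ee_pos']); print(n,u,v)
    x0,y0=(200,160) if n=='top' else (220,190)
    f=c['frame'][y0:y0+115,x0:x0+130,::-1]; pickle.dump(c,open(n+'1.pkl','wb'))
    g=cv2.resize(f,None,fx=3,fy=3,interpolation=cv2.INTER_CUBIC)
    out.append(g)
cv2.imwrite('pics/p1.png',np.hstack(out))
```

```text
t 2.35 pos [ 0.484  -0.2723  0.1022] F [-0.1  1.3  0.1] gap -0.0 j [-0.51  0.44 -0.07  1.07 -0.   -0.64]
yaw -172.9 jig mm [ 24.5 -20.6] x axis [-0. -0. -1.]
tool shift [42.2 -4.9 -9. ]
t 2.35 pos [ 0.484  -0.2723  0.1022] F [-0.1  1.3  0.1] gap -0.0 j [-0.51  0.44 -0.07  1.07 -0.   -0.64]
yaw -172.9 jig mm [ 24.5 -20.6] x axis [-0. -0. -1.]
top 275.8002254028352 201.93065334941096
side 271.5009770735064 207.76622245541566
```

View pics/p1.png

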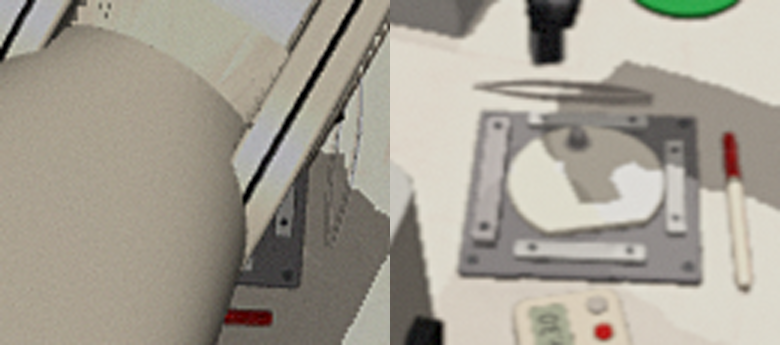

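The top view is blocked by the arm. In the side view the fingertip bottom is at about (272,211), against a prediction of (271.5,208), so the side calibration fits and I'll lean on it. The finger is about 22 mm wide along x.

```bash
sed -i 's/^C=.*/C=np.array([.4605,-.248]); H=-.07/' h.py; python3 -c "
from h import *
togo(32,-29,20)"
```

```text
t 2.45 pos [ 0.4827 -0.2714  0.1002] F [-1.2  0.4 -0.7] gap 0.0 j [-0.51  0.44 -0.07  1.07 -0.   -0.63]
yaw -173.0 jig mm [ 23.7 -21.8] x axis [-0.004  0.002 -1.   ]
tool shift [80.1 -7.1 -8.9]
```

Request:
servo_tool([
  [[0,0,0],[0,-7,-9],255],
  [[0,0,0],[20,0,0],255],
  [[0,0,0],[20,0,0],255],
  [[0,0,0],[15,0,0],255],
  [[0,0,0],[5,0,0],255],
])

```text
time_s: 2.87
ee_pos: [0.489, -0.2756, 0.0421]
tool_rot: [-1.297, 1.148, 1.306]
force: [-0.7, 0.3, 0.7]
finger_gap: 0.0
```

```bash
cat > look.py <<'E'
import sys
from h import *
from cell import capture
o,m,A=state(); c=capture('side'); print('tip px',w2px(c,o['ee_pos']))
cv2.imwrite('pics/'+sys.argv[1],cv2.resize(c['frame'][205:300,230:350,::-1],None,fx=6,fy=6,interpolation=cv2.INTER_CUBIC))
E
python3 look.py s2.png
```

```text
t 2.87 pos [ 0.489  -0.2756  0.0421] F [-0.7  0.3  0.7] gap 0.0 j [-0.51  0.51 -0.12  0.95  0.   -0.64]
yaw -172.8 jig mm [ 30.3 -25.5] x axis [-0.005  0.003 -1.   ]
tip px [269.27994106 230.56977315]
```

View pics/s2.png

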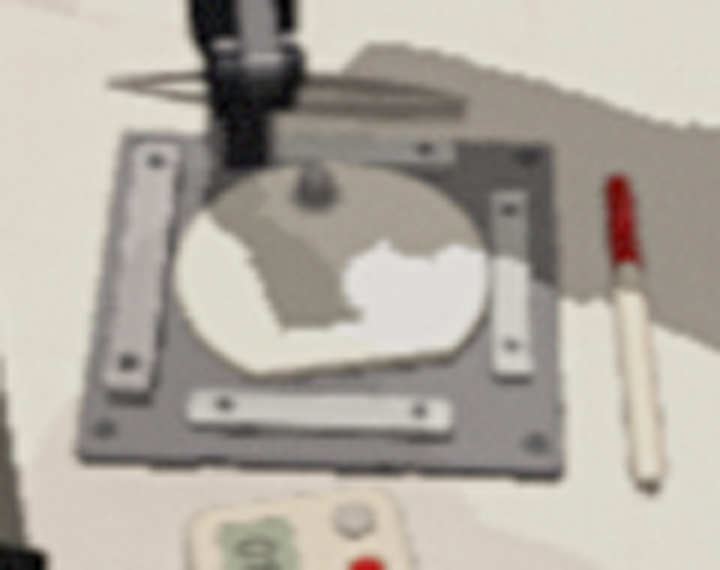

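The finger is to the +x side of the stud (finger crop x 220–275, stud at 317) and the gap is clear. I'll descend and then settle.

Request:
servo_tool([
  [[0,0,0],[10,0,0],255],
  [[0,0,0],[5,0,0],255],
  [[0,0,0],[3,0,0],255],
  [[0,0,0],[0,0,0],255],
  [[0,0,0],[0,0,0],255],
])

```text
time_s: 3.33
ee_pos: [0.4914, -0.2775, 0.0267]
tool_rot: [-1.302, 1.147, 1.301]
force: [-0.0, 0.1, 0.4]
finger_gap: -0.0003
```

```bash
python3 -c "
from h import *
togo(32,-29,20)"
```

```text
t 3.33 pos [ 0.4914 -0.2775  0.0267] F [-0.   0.1  0.4] gap -0.0003 j [-0.51  0.53 -0.13  0.91  0.   -0.64]
yaw -172.8 jig mm [ 32.9 -27.3] x axis [ 0. -0. -1.]
tool shift [ 6.7  1.2 -1.5]
```

Request:
servo_tool([
  [[0,0,0],[4,0,0],255],
  [[0,0,0],[2,2,-1],255],
  [[0,0,0],[1,2,0],255],
  [[0,0,0],[0,2,0],255],
  [[0,0,0],[0,2,0],255],
])

```text
time_s: 3.75
ee_pos: [0.483, -0.2794, 0.0192]
tool_rot: [-1.301, 1.147, 1.301]
force: [-0.9, 0.1, -0.1]
finger_gap: 0.0002
```

Request:
servo_tool([
  [[0,0,0],[0,1,0],255],
  [[0,0,0],[0,1,0],255],
  [[0,0,0],[0,1,0],255],
  [[0,0,0],[0,0,0],255],
])

```text
time_s: 4.08
ee_pos: [0.4804, -0.2799, 0.0195]
tool_rot: [-1.301, 1.147, 1.301]
force: [-0.2, 0.6, 0.5]
finger_gap: 0.0003
```

```bash
python3 -c "
from h import *
togo(24,-31,20)"
```

```text
t 4.08 pos [ 0.4804 -0.2799  0.0195] F [-0.2  0.6  0.5] gap 0.0003 j [-0.53  0.53 -0.16  0.88  0.   -0.65]
yaw -172.8 jig mm [ 22.1 -30.4] x axis [ 0. -0. -1.]
tool shift [-0.5 -1.7 -0.9]
```

Request:
servo_tool([
  [[0,0,0],[0,1,-1],255],
  [[4,0,0],[0,2.4,-1.1],255],
  [[4,0,0],[0,2.4,-1.1],255],
  [[4,0,0],[0,2.4,-1.1],255],
  [[4,0,0],[0,2.4,-1.1],255],
])

```text
time_s: 4.5
ee_pos: [0.4708, -0.286, 0.0196]
tool_rot: [-1.094, 1.279, 1.091]
force: [1.3, -0.9, 0.0]
finger_gap: -0.0003
```

Request:
servo_tool([
  [[4,0,0],[0,2.4,-1.1],255],
  [[4,0,0],[0,2.4,-1.1],255],
  [[4,0,0],[0,2.4,-1.1],255],
  [[4,0,0],[0,2.4,-1.1],255],
  [[4,0,0],[0,2.4,-1.1],255],
])

```text
time_s: 4.92
ee_pos: [0.4575, -0.2877, 0.0196]
tool_rot: [-0.83, 1.406, 0.828]
force: [0.6, 0.8, -0.3]
finger_gap: 0.0002
```

```bash
python3 look.py s3.png
```

```text
t 4.92 pos [ 0.4575 -0.2877  0.0196] F [ 0.6  0.8 -0.3] gap 0.0002 j [-0.56  0.5  -0.21  0.86  0.   -0.06]
yaw 151.0 jig mm [ -0.3 -39.8] x axis [ 0.001 -0.001 -1.   ]
tip px [285.30809043 234.40561408]
```

View pics/s3.png

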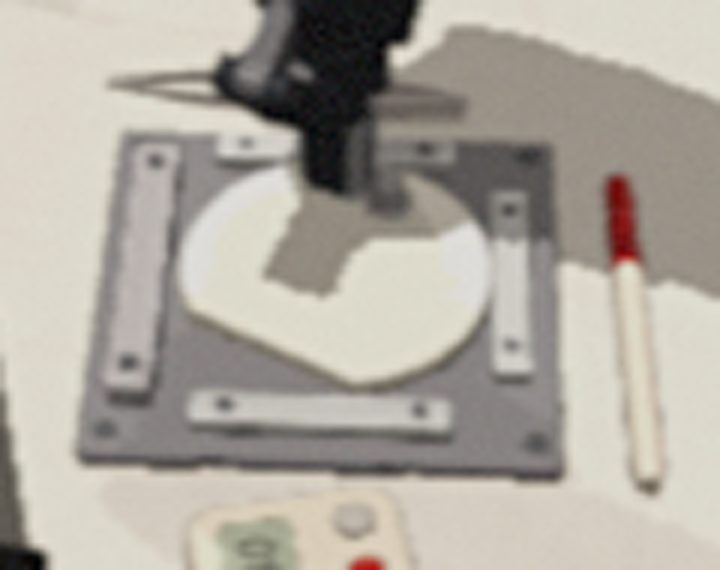

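The disc is turning with the finger: the flat now runs from crop (190,308) to (360,383), and the stud is at (388,195) beside the fingertip. I'll work out the remaining angle.

```bash
cat >> h.py <<'E'
def flatang(c,a,b,k=6,x0=230,y0=205):
    cA=np.array([.4601,-.2468]); cc,s=np.cos(H),np.sin(H); A=np.array([[cc,-s],[s,cc]])
    P=[1e3*A.T@(px2w(c,((p[0]+.5)/k-.5+x0,(p[1]+.5)/k-.5+y0),.016)[:2]-cA) for p in(a,b)]
    d=P[1]-P[0]; print(np.round(P,1).tolist(),'len',np.hypot(*d),'tangent deg',np.degrees(np.arctan2(d[1],d[0])))
E
python3 -c "
from h import *
s=pickle.load(open('side0.pkl','rb'))
flatang(s,(190,308),(360,383))"
```

```text
[[43.7, 16.2], [-10.8, 45.3]] len 61.77460003900949 tangent deg 151.91335629221442
```

Request:
servo_tool([
  [[4,0,0],[0,2.4,-1.0],255],
  [[4,0,0],[0,2.4,-1.0],255],
  [[4,0,0],[0,2.4,-1.0],255],
  [[4,0,0],[0,2.4,-1.0],255],
  [[4,0,0],[0,2.4,-1.0],255],
])

```text
time_s: 5.38
ee_pos: [0.4451, -0.2846, 0.0196]
tool_rot: [-0.562, 1.496, 0.56]
force: [1.3, -0.1, -0.6]
finger_gap: -0.0
```

Request:
servo_tool([
  [[4,0,0],[0,2.4,-1.0],255],
  [[4,0,0],[0,2.4,-1.0],255],
  [[4,0,0],[0,2.4,-1.0],255],
  [[4,0,0],[0,2.4,-1.0],255],
  [[4,0,0],[0,2.4,-1.0],255],
])

```text
time_s: 5.8
ee_pos: [0.4344, -0.2776, 0.0196]
tool_rot: [-0.29, 1.551, 0.287]
force: [0.5, -1.5, -0.4]
finger_gap: -0.0001
```

Request:
servo_tool([
  [[4,0,0],[0,2.4,-1.0],255],
  [[4,0,0],[0,2.4,-1.0],255],
  [[3,0,0],[0,1.8,-0.8],255],
  [[0,0,0],[0,0,0],255],
])

```text
time_s: 6.13
ee_pos: [0.4294, -0.2718, 0.0196]
tool_rot: [-0.141, 1.566, 0.139]
force: [-0.1, -0.8, -0.2]
finger_gap: -0.0001
```

```bash
python3 look.py s4.png
```

```text
t 6.13 pos [ 0.4294 -0.2718  0.0196] F [-0.1 -0.8 -0.2] gap -0.0001 j [-0.56  0.45 -0.3   0.82 -0.    0.83]
yaw 100.2 jig mm [-29.4 -25.9] x axis [ 0.001 -0.001 -1.   ]
tip px [299.9169588  239.75604829]
```

View pics/s4.png

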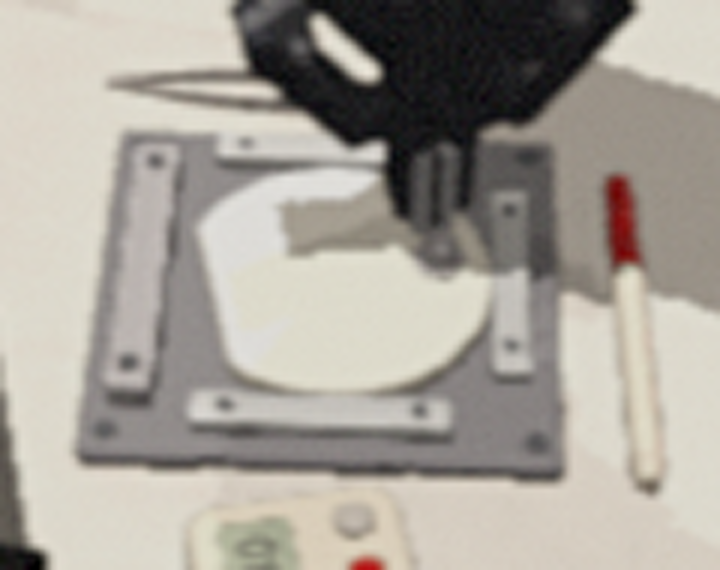

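The flat now runs from crop (200,228) to about (228,362), close to parallel with the bar face. The stud is at (441,255).

```bash
python3 -c "
from h import *
s=pickle.load(open('side0.pkl','rb'))
flatang(s,(200,228),(229,364));flatang(s,(153,155),(128,362))"
```

```text
[[43.2, -19.6], [29.8, 39.3]] len 60.40279643158973 tangent deg 102.8382560319449
[[61.6, -53.5], [61.0, 39.9]] len 93.37937039590726 tangent deg 90.36701633532448
```

Request:
servo_tool([
  [[4,0,0],[0,2.4,-1.0],255],
  [[4,0,0],[0,2.4,-1.0],255],
  [[4,0,0],[0,2.4,-1.0],255],
  [[0,0,0],[0,0,0],255],
  [[0,0,0],[0,0,0],255],
])

```text
time_s: 6.6
ee_pos: [0.4253, -0.2644, 0.0193]
tool_rot: [0.022, 1.571, -0.022]
force: [0.2, -0.1, 0.5]
finger_gap: -0.0
```

```bash
python3 -c "
from h import *
state()"
```

```text
t 6.6 pos [ 0.4253 -0.2644  0.0193] F [ 0.2 -0.1  0.5] gap -0.0 j [-0.56  0.44 -0.31  0.82  0.    1.04]
yaw 88.4 jig mm [-34.  -18.9] x axis [-0.  0. -1.]
```

Request:
servo_tool([
  [[2.4,0,0],[0,-5,0],255],
  [[0,0,0],[-15,0,0],255],
  [[0,0,0],[-15,0,-10],255],
  [[0,0,0],[0,0,-18],255],
  [[0,0,0],[0,10,0],255],
])

```text
time_s: 7.02
ee_pos: [0.3961, -0.2581, 0.0498]
tool_rot: [0.057, 1.571, -0.058]
force: [-1.4, 0.6, 0.7]
finger_gap: 0.0001
```

Request:
servo_tool([
  [[0,0,0],[0,12,0],255],
  [[0,0,0],[0,0,0],255],
  [[0,0,0],[0,0,0],255],
])

```text
time_s: 7.27
ee_pos: [0.3993, -0.2447, 0.0491]
tool_rot: [0.056, 1.57, -0.055]
force: [0.4, 0.3, 0.8]
finger_gap: -0.0001
```

```bash
python3 -c "
from h import *
togo(-61,-2,20)"; python3 look.py s5.png
```

```text
t 7.27 pos [ 0.3993 -0.2447  0.0491] F [0.4 0.3 0.8] gap -0.0001 j [-0.55  0.35 -0.37  0.86  0.    1.09]
yaw 86.0 jig mm [-61.2  -1. ] x axis [-0.  0. -1.]
tool shift [29.1 -1.   0.2]
t 7.27 pos [ 0.3993 -0.2447  0.0491] F [0.4 0.3 0.8] gap -0.0001 j [-0.55  0.35 -0.37  0.86  0.    1.09]
yaw 86.0 jig mm [-61.2  -1. ] x axis [-0.  0. -1.]
tip px [317.31565596 238.3917651 ]
```

View pics/s5.png

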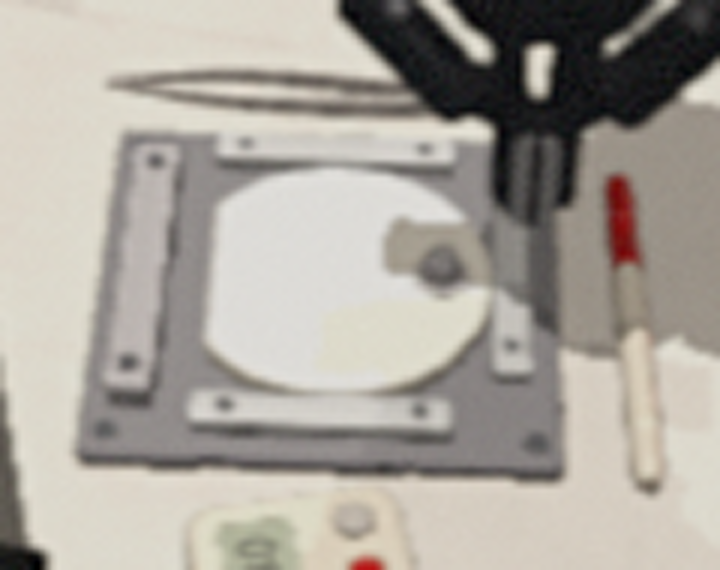

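The flat runs from crop (218,205) to (205,345), and the stud is at (441,263). The finger is behind the stud and raised.

```bash
python3 -c "
from h import *
s=pickle.load(open('side0.pkl','rb'))
flatang(s,(218,205),(205,345));
cA=C;c,s_=np.cos(H),np.sin(H);A=np.array([[c,-s_],[s_,c]])
print(1e3*A.T@(px2w(s,(230+441/6,205+258/6),.026)[:2]-cA))"
```

```text
[[38.1, -30.5], [37.8, 31.7]] len 62.27971847037662 tangent deg 90.30838829845193
[-36.31185538   2.62238076]
```

The flat is parallel to the bar within about 0.3°. Next: descend behind the stud, centred on it.

Request:
servo_tool([
  [[0,0,0],[10,2,0],255],
  [[0,0,0],[10,0,0],255],
  [[0,0,0],[7,0,0],255],
  [[0,0,0],[2,0,0],255],
  [[0,0,0],[0,0,2],255],
])

```text
time_s: 7.73
ee_pos: [0.4004, -0.2434, 0.0194]
tool_rot: [0.058, 1.572, -0.057]
force: [-0.1, 1.2, 0.4]
finger_gap: 0.0001
```

Request:
servo_tool([
  [[0,0,0],[0,0,2],255],
  [[0,0,0],[0,0,2],255],
  [[0,0,0],[0,0,2],255],
  [[0,0,0],[0,0,2],255],
  [[0,0,0],[0,0,2],255],
])

```text
time_s: 8.15
ee_pos: [0.4115, -0.2446, 0.0206]
tool_rot: [0.057, 1.569, -0.058]
force: [-0.4, 0.0, 1.1]
finger_gap: -0.0001
```

Request:
servo_tool([
  [[0,0,0],[0,0,2],255],
  [[0,0,0],[0,0,2],255],
  [[0,0,0],[0,0,1],255],
  [[0,0,0],[0,0,0],255],
  [[0,0,0],[0,0,0],255],
])

```text
time_s: 8.57
ee_pos: [0.4162, -0.2449, 0.0205]
tool_rot: [0.057, 1.57, -0.058]
force: [-1.5, 0.6, 2.5]
finger_gap: 0.0001
```

```bash
python3 -c "
from h import *
state()"
```

```text
t 8.57 pos [ 0.4162 -0.2449  0.0205] F [-1.5  0.6  2.5] gap 0.0001 j [-0.53  0.41 -0.36  0.8   0.    1.11]
yaw 85.8 jig mm [-44.4  -0. ] x axis [ 0. -0. -1.]
```

Request:
servo_tool([
  [[0,0,0],[0,0,0.7],255],
  [[0,0,0],[0,0,0.7],255],
  [[0,0,0],[0,0,0.6],255],
  [[0,0,0],[0,0,0],255],
])

```text
time_s: 8.9
ee_pos: [0.4181, -0.245, 0.0204]
tool_rot: [0.058, 1.57, -0.058]
force: [-1.7, -0.8, 3.8]
finger_gap: -0.0
```

Request:
servo_tool([
  [[0,0,0],[0,0,0.5],255],
  [[0,0,0],[0,0,0.5],255],
  [[0,0,0],[0,0,0],255],
])

```text
time_s: 9.15
ee_pos: [0.4191, -0.245, 0.0204]
tool_rot: [0.058, 1.57, -0.058]
force: [-1.7, 0.3, 4.5]
finger_gap: -0.0001
```

Request:
servo_tool([
  [[0,0,0],[0,0,0.5],255],
  [[0,0,0],[0,0,0.5],255],
  [[0,0,0],[0,0,0],255],
])

```text
time_s: 9.4
ee_pos: [0.4201, -0.2451, 0.0204]
tool_rot: [0.058, 1.57, -0.058]
force: [-2.3, -0.3, 5.2]
finger_gap: 0.0002
```

Fz is rising, so I'll check the contact before pushing on.

```bash
python3 look.py s6.png
```

```text
t 9.4 pos [ 0.4201 -0.2451  0.0204] F [-2.3 -0.3  5.2] gap 0.0002 j [-0.53  0.42 -0.35  0.8   0.    1.12]
yaw 85.8 jig mm [-40.5   0. ] x axis [ 0. -0. -1.]
tip px [305.57448862 249.17098215]
```

View pics/s6.png

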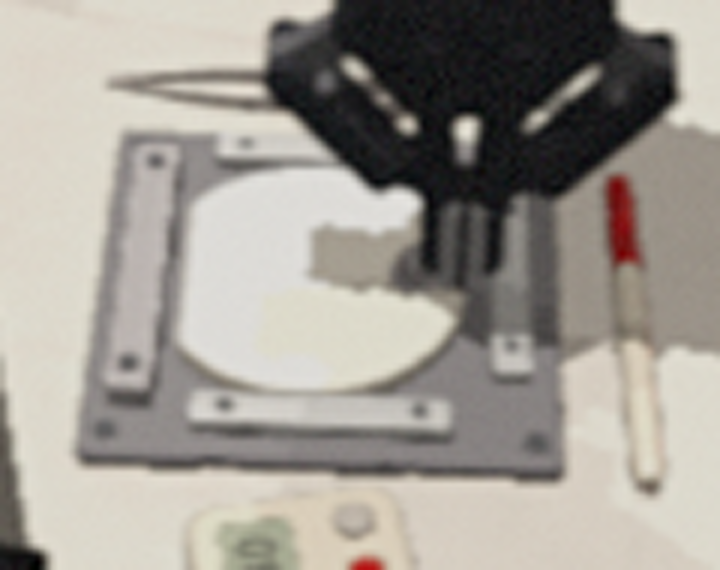

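The disc has slid part way: the flat runs from crop (190,208) to (177,342), about 6 mm short of the bar. The stud at (415,268) bears on the tapered back of the finger, which pushes it down. The pad-side face, used for the turning, gave no such lift, so I'll back off, raise, turn the tool 90° and push with that.

Request:
servo_tool([
  [[0,0,0],[0,0,-6],255],
  [[0,0,0],[0,0,-6],255],
  [[0,0,0],[-15,0,0],255],
  [[-6,0,0],[-10,0,0],255],
  [[-7,0,0],[0,0,0],255],
])

```text
time_s: 9.87
ee_pos: [0.4085, -0.2447, 0.0466]
tool_rot: [-0.125, 1.565, 0.124]
force: [1.1, -1.1, -0.3]
finger_gap: 0.0004
```

Request:
servo_tool([
  [[-7,0,0],[0,0,0],255],
  [[-7,0,0],[0,0,0],255],
  [[-7,0,0],[0,0,0],255],
  [[-7,0,0],[0,0,0],255],
  [[-7,0,0],[0,0,0],255],
])

```text
time_s: 10.28
ee_pos: [0.4073, -0.2439, 0.0448]
tool_rot: [-0.602, 1.486, 0.603]
force: [-0.8, 0.2, 0.4]
finger_gap: 0.0002
```

Request:
servo_tool([
  [[-7,0,0],[0,0,0],255],
  [[-7,0,0],[0,0,0],255],
  [[-7,0,0],[0,0,0],255],
  [[-7,0,0],[0,0,0],255],
  [[-7,0,0],[0,0,0],255],
])

```text
time_s: 10.7
ee_pos: [0.4073, -0.2439, 0.0448]
tool_rot: [-1.068, 1.293, 1.069]
force: [-0.7, 0.3, 0.4]
finger_gap: -0.0003
```

Request:
servo_tool([
  [[-7,0,0],[0,0,0],255],
  [[0,0,0],[0,0,0],255],
])

```text
time_s: 10.87
ee_pos: [0.4073, -0.2439, 0.0448]
tool_rot: [-1.156, 1.242, 1.157]
force: [-0.7, -0.2, -0.8]
finger_gap: -0.0001
```

```bash
python3 -c "
from h import *
togo(-54,1,19.5)"
```

```text
t 10.87 pos [ 0.4073 -0.2439  0.0448] F [-0.7 -0.2 -0.8] gap -0.0001 j [-0.54  0.36 -0.36  0.85  0.   -0.47]
yaw 175.9 jig mm [-53.3   0.4] x axis [-0.001  0.001 -1.   ]
tool shift [25.4  0.7  0.6]
```

Request:
servo_tool([
  [[0,0,0],[10,1,0],255],
  [[0,0,0],[10,0,0],255],
  [[0,0,0],[4,0,0.6],255],
  [[0,0,0],[2,0,0],255],
  [[0,0,0],[0,0,0],255],
])

```text
time_s: 11.28
ee_pos: [0.4065, -0.2432, 0.0188]
tool_rot: [-1.153, 1.244, 1.155]
force: [0.4, 0.3, -0.3]
finger_gap: -0.0004
```

Request:
servo_tool([
  [[0,0,0],[0,-1.5,0],255],
  [[0,0,0],[0,-1.5,0],255],
  [[0,0,0],[0,-1.5,0],255],
  [[0,0,0],[0,-1.5,0],255],
  [[0,0,0],[0,0,0],255],
])

```text
time_s: 11.7
ee_pos: [0.4138, -0.2442, 0.0196]
tool_rot: [-1.156, 1.243, 1.154]
force: [1.0, -0.9, -0.6]
finger_gap: -0.0003
```

Request:
servo_tool([
  [[0,0,0],[0,-1,0],255],
  [[0,0,0],[0,-1,0],255],
  [[0,0,0],[0,-1,0],255],
  [[0,0,0],[0,0,0],255],
  [[0,0,0],[0,0,0],255],
])

```text
time_s: 12.12
ee_pos: [0.4161, -0.2442, 0.0193]
tool_rot: [-1.155, 1.243, 1.155]
force: [0.3, -0.2, 0.1]
finger_gap: -0.0001
```

```bash
python3 -c "
from h import *
state()"
```

```text
t 12.12 pos [ 0.4161 -0.2442  0.0193] F [ 0.3 -0.2  0.1] gap -0.0001 j [-0.53  0.41 -0.36  0.79 -0.   -0.46]
yaw 175.8 jig mm [-44.6   0.6] x axis [-0. -0. -1.]
```

Request:
servo_tool([
  [[0,0,0],[0,-0.7,0],255],
  [[0,0,0],[0,-0.7,0],255],
  [[0,0,0],[0,-0.6,0],255],
  [[0,0,0],[0,0,0],255],
])

```text
time_s: 12.45
ee_pos: [0.4178, -0.2443, 0.0192]
tool_rot: [-1.155, 1.243, 1.156]
force: [-1.4, 0.1, 0.2]
finger_gap: -0.0001
```

Request:
servo_tool([
  [[0,0,0],[0,-0.5,0],255],
  [[0,0,0],[0,-0.5,0],255],
  [[0,0,0],[0,0,0],255],
])

```text
time_s: 12.7
ee_pos: [0.4189, -0.2444, 0.0192]
tool_rot: [-1.155, 1.243, 1.155]
force: [-0.7, -0.6, -0.7]
finger_gap: 0.0
```

Request:
servo_tool([
  [[0,0,0],[0,-0.5,0],255],
  [[0,0,0],[0,-0.5,0],255],
  [[0,0,0],[0,0,0],255],
])

```text
time_s: 12.95
ee_pos: [0.4201, -0.2445, 0.0193]
tool_rot: [-1.155, 1.243, 1.155]
force: [-0.3, 0.1, -0.4]
finger_gap: -0.0001
```

Request:
servo_tool([
  [[0,0,0],[0,-0.4,0],255],
  [[0,0,0],[0,-0.4,0],255],
  [[0,0,0],[0,0,0],255],
])

```text
time_s: 13.2
ee_pos: [0.4209, -0.2445, 0.0193]
tool_rot: [-1.155, 1.243, 1.155]
force: [-1.2, 0.7, -0.4]
finger_gap: 0.0001
```

Fz stays near zero and the forces are low. I'll continue slowly in about 0.4 mm rows.

Request:
servo_tool([
  [[0,0,0],[0,-0.4,0],255],
  [[0,0,0],[0,-0.4,0],255],
  [[0,0,0],[0,0,0],255],
])

```text
time_s: 13.45
ee_pos: [0.4217, -0.2447, 0.0193]
tool_rot: [-1.155, 1.243, 1.155]
force: [-0.7, -0.7, -1.0]
finger_gap: 0.0002
```

Request:
servo_tool([
  [[0,0,0],[0,-0.4,0],255],
  [[0,0,0],[0,-0.4,0],255],
  [[0,0,0],[0,0,0],255],
])

```text
time_s: 13.7
ee_pos: [0.4225, -0.2447, 0.0193]
tool_rot: [-1.155, 1.243, 1.155]
force: [-1.2, -0.7, -0.9]
finger_gap: -0.0004
```

Request:
servo_tool([
  [[0,0,0],[0,-0.4,0],255],
  [[0,0,0],[0,-0.4,0],255],
  [[0,0,0],[0,0,0],255],
])

```text
time_s: 13.95
ee_pos: [0.4233, -0.2448, 0.0193]
tool_rot: [-1.155, 1.243, 1.155]
force: [-1.2, -0.7, -0.7]
finger_gap: -0.0001
```

```bash
python3 -c "
from h import *
state()"
```

```text
t 13.95 pos [ 0.4233 -0.2448  0.0193] F [-1.2 -0.7 -0.7] gap -0.0001 j [-0.52  0.42 -0.35  0.8   0.   -0.45]
yaw 175.8 jig mm [-37.3   0.6] x axis [ 0. -0. -1.]
```

Request:
servo_tool([
  [[0,0,0],[0,-0.3,0],255],
  [[0,0,0],[0,-0.3,0],255],
  [[0,0,0],[0,0,0],255],
])

```text
time_s: 14.2
ee_pos: [0.4239, -0.2448, 0.0193]
tool_rot: [-1.155, 1.243, 1.155]
force: [-0.9, 0.1, -0.8]
finger_gap: -0.0003
```

Request:
servo_tool([
  [[0,0,0],[0,-0.3,0],255],
  [[0,0,0],[0,-0.3,0],255],
  [[0,0,0],[0,0,0],255],
])

```text
time_s: 14.45
ee_pos: [0.4242, -0.2447, 0.0192]
tool_rot: [-1.155, 1.243, 1.155]
force: [-1.9, 0.4, -0.0]
finger_gap: -0.0001
```

Request:
servo_tool([
  [[0,0,0],[0,-0.3,0],255],
  [[0,0,0],[0,-0.3,0],255],
  [[0,0,0],[0,0,0],255],
])

```text
time_s: 14.7
ee_pos: [0.4245, -0.2447, 0.0192]
tool_rot: [-1.154, 1.244, 1.156]
force: [-3.3, -0.2, 0.8]
finger_gap: 0.0002
```

Contact: the tool now lags its command and Fx is climbing. I'll go on in small steps.

Request:
servo_tool([
  [[0,0,0],[0,-0.3,0],255],
  [[0,0,0],[0,-0.3,0],255],
  [[0,0,0],[0,0,0],255],
])

```text
time_s: 14.95
ee_pos: [0.4247, -0.2447, 0.0191]
tool_rot: [-1.154, 1.244, 1.156]
force: [-4.5, 0.5, 1.5]
finger_gap: 0.0001
```

Request:
servo_tool([
  [[0,0,0],[0,-0.3,0],255],
  [[0,0,0],[0,-0.3,0],255],
  [[0,0,0],[0,0,0],255],
])

```text
time_s: 15.2
ee_pos: [0.4247, -0.2446, 0.0189]
tool_rot: [-1.153, 1.245, 1.157]
force: [-6.7, 0.8, 2.0]
finger_gap: -0.0004
```

About 3 N per mm. One more step of 0.7 mm, then hold.

Request:
servo_tool([
  [[0,0,0],[0,-0.4,0],255],
  [[0,0,0],[0,-0.3,0],255],
  [[0,0,0],[0,0,0],255],
  [[0,0,0],[0,0,0],255],
])

```text
time_s: 15.53
ee_pos: [0.4247, -0.2446, 0.0188]
tool_rot: [-1.152, 1.246, 1.158]
force: [-7.8, -0.2, 2.8]
finger_gap: 0.0
```

Request:
servo_tool([
  [[0,0,0],[0,-0.3,0],255],
  [[0,0,0],[0,0,0],255],
  [[0,0,0],[0,0,0],255],
  [[0,0,0],[0,0,0],255],
  [[0,0,0],[0,0,0],255],
])

```text
time_s: 15.95
ee_pos: [0.4248, -0.2446, 0.0187]
tool_rot: [-1.152, 1.246, 1.158]
force: [-7.8, 1.0, 3.1]
finger_gap: 0.0001
```

Request:
servo_tool([
  [[0,0,0],[0,0,0],255],
  [[0,0,0],[0,0,0],255],
  [[0,0,0],[0,0,0],255],
  [[0,0,0],[0,0,0],255],
  [[0,0,0],[0,0,0],255],
])

```text
time_s: 16.37
ee_pos: [0.4247, -0.2446, 0.0187]
tool_rot: [-1.152, 1.246, 1.158]
force: [-7.8, -0.0, 3.5]
finger_gap: 0.0004
```

Request:
servo_tool([
  [[0,0,0],[0,0,0],255],
  [[0,0,0],[0,0,0],255],
  [[0,0,0],[0,0,0],255],
  [[0,0,0],[0,0,0],255],
])

```text
time_s: 16.7
ee_pos: [0.4248, -0.2446, 0.0187]
tool_rot: [-1.152, 1.246, 1.158]
force: [-8.6, -0.6, 2.1]
finger_gap: 0.0001
```

Request:
servo_tool([
  [[0,0,0],[0,-0.2,0],255],
  [[0,0,0],[0,0,0],255],
  [[0,0,0],[0,0,0],255],
  [[0,0,0],[0,0,0],255],
  [[0,0,0],[0,0,0],255],
])

```text
time_s: 17.12
ee_pos: [0.4248, -0.2446, 0.0186]
tool_rot: [-1.152, 1.247, 1.158]
force: [-8.4, -0.6, 3.7]
finger_gap: 0.0003
```

Request:
servo_tool([
  [[0,0,0],[0,0,0],255],
  [[0,0,0],[0,0,0],255],
  [[0,0,0],[0,0,0],255],
  [[0,0,0],[0,0,0],255],
  [[0,0,0],[0,0,0],255],
])

```text
time_s: 17.53
ee_pos: [0.4248, -0.2446, 0.0187]
tool_rot: [-1.152, 1.247, 1.158]
force: [-7.8, -0.2, 3.3]
finger_gap: 0.0003
```

Request:
servo_tool([
  [[0,0,0],[0,1,0],255],
  [[0,0,0],[0,2,0],255],
  [[0,0,0],[0,3,0],255],
  [[0,0,0],[0,5,0],255],
  [[0,0,0],[-5,4,0],255],
])

```text
time_s: 17.95
ee_pos: [0.4125, -0.2439, 0.0241]
tool_rot: [-1.155, 1.242, 1.155]
force: [-0.1, 0.8, 0.3]
finger_gap: 0.0
```

Request:
servo_tool([
  [[0,0,0],[-20,0,0],255],
  [[0,0,0],[-35,0,0],255],
  [[0,0,0],[-35,0,0],255],
  [[0,0,0],[-35,0,0],255],
  [[0,0,0],[-20,20,0],255],
])

```text
time_s: 18.37
ee_pos: [0.3971, -0.2443, 0.1743]
tool_rot: [-1.164, 1.238, 1.147]
force: [1.2, -1.2, 1.4]
finger_gap: 0.0003
```

Request:
servo_tool([
  [[0,0,0],[0,30,30],255],
  [[0,0,0],[0,20,40],255],
  [[0,0,0],[0,0,40],255],
  [[0,0,0],[0,0,40],255],
  [[0,0,0],[0,0,40],255],
])

```text
time_s: 18.78
ee_pos: [0.3581, -0.0514, 0.1703]
tool_rot: [-1.155, 1.241, 1.151]
force: [0.5, 0.1, 0.5]
finger_gap: 0.0001
```

Request:
servo_tool([
  [[0,0,0],[0,0,40],255],
  [[0,0,0],[0,0,40],255],
  [[0,0,0],[0,0,40],255],
  [[0,0,0],[0,0,0],255],
  [[0,0,0],[0,0,0],255],
])

```text
time_s: 19.2
ee_pos: [0.3673, 0.0692, 0.1699]
tool_rot: [-1.16, 1.238, 1.159]
force: [0.1, -0.2, 0.2]
finger_gap: -0.0003
```

Run:
```python
from h import *
from cell import capture
state(); out=[]
for n,x0,y0 in(('top',190,160),('side',228,205)):
    c=capture(n); pickle.dump(c,open(n+'9.pkl','wb'))
    out.append(cv2.resize(c['frame'][y0:y0+120,x0:x0+130,::-1],(390*1,360),interpolation=cv2.INTER_CUBIC))
cv2.imwrite('pics/p9.png',np.hstack(out))
```

```text
t 19.2 pos [0.3673 0.0692 0.1699] F [ 0.1 -0.2  0.2] gap -0.0003 j [ 0.19  0.03 -0.41  1.13  0.    0.25]
yaw 176.2 jig mm [-115.2  309.9] x axis [ 0.002  0.    -1.   ]
```

View pics/p9.png

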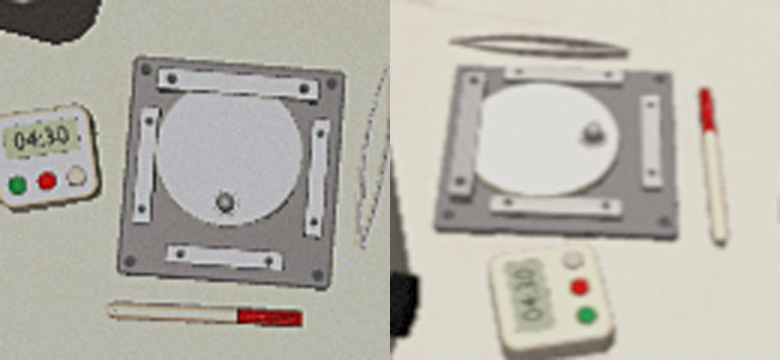

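The disc's flat lies along the bar with no visible gap (top crop (165–290,95)). The stud at (225,202) is on the side away from the bar, and the timer, forceps and marker look as they did at the start. Handing in.

```bash
python3 -c "
from cell import finish_job
print(finish_job())"
```

```text
the job is handed in; nothing more can be done
None
```

The disc is turned, pushed home and pressed against the bar, and I've handed the job in at about 19 s of the 72 s allowed.

- **Turning:** I turned the disc about 100° clockwise by pushing its stud with the shut fingertip. The flat then measured within about 0.3° of parallel to the bar.
- **Pushing home:** My first push used the back of the finger and pressed the stud down (about 5 N vertical). I stopped, turned the tool 90° and finished with the pad-side face.
- **Pressing:** I held it against the bar for about 2 s. The wrist force read 7.8–8.6 N towards the bar, slightly under the 9 N asked. The most I read at any point was about 9.2 N in total, counting the vertical part. These are readings at the end of each move, so a short peak between them would not show.

**Last checks:** With the arm away, both cameras show the flat along the bar with no visible gap, and the timer, forceps and marker look unmoved by eye. I did not measure the final gap or angle numerically. The two cameras disagreed by about 7 mm in y on the jig's position. I relied mainly on the side camera, whose prediction of the fingertip position matched at first; a later look was about 3 mm off.

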